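# Hold a spice jar's cap down in the cap press

### The job

Stand the spice jar in the round nest of the cap press, then push the press's carriage fully home so that the jar is under the plunger. Then press the plunger's knob down about 30 mm, until the knob's flat top is level with the top of the gauge pin beside it and not down to its stop, and finish while still holding it down there. Leave the other things on the worktop where they are.

Things in the scene. Friction and masses are not known exactly. Their poses are not given: they have to be found in the camera images.
- jar_mid (a point): Centre, half-way up, of the one spice jar standing alone on the open worktop at the robot's left: clear jar with a picture label and a round yellow cap 42 mm across, 96 mm tall, its body square with rounded corners, 41 mm across the flats (along its x and y), 49 mm across the corners, 0.09 to 0.18 kg, loose; the point is 48 mm above its underside; z along the jar.
- press: The fixed cap press; origin under the middle of its grey base (156 x 280 x 12 mm, long along y), z up. A portal at its -y end (two 16 mm posts, bridge 150 mm across x, 46 mm in y, 166 to 190 mm above the worktop) carries the plunger at y = -85 mm. The carriage runs along y: out, its nest is 135 mm from the plunger's axis, open from above; pushed along -y it goes under the portal.
- press_nest (a point): Centre of the floor of the jar nest on the carriage, 24 mm above the worktop: a round hole 54 mm across (the jar may stand in it at any yaw) and 16 mm deep with chamfered mouth in a white block 78 mm square, its top 40 mm above the worktop. Moves with the carriage. Axes as the press: y points from the nest to the push plate, x across, z up.
- press_plate (a point): Centre, 40 mm above the worktop, of the outer (+y) face of the carriage's upright push plate: aluminium, 64 mm wide (x), 10 mm thick (y), its top 56 mm above the worktop; 115 mm from the nest's centre along +y. Push on this face towards -y. Same axes as the nest. Free space beyond it on the +y side.
- press_carriage (a joint): Carriage travel in m: 0 fully out, 0.135 fully home against its stop, with the jar under the plunger. Slides with about 1.5 N of friction and stays where it is left; starts between 0 and 0.02.
- press_knob_top (a point): Centre of the flat top of the plunger's black round knob, 40 mm across; 264 mm above the worktop when up; it goes straight down with the plunger. Same axes as the nest.
- press_plunger (a joint): Plunger travel in m: 0 up, grows as it is pressed down, hard stop at 0.042. Wanted: 0.030. It springs back when let go. The sprung foot meets the cap of a seated jar at about 0.016; at 0.030 the push needed is about 12 N.
- press_gauge_top (a point): Centre of the top of the thin steel gauge pin (head 12 mm across) that stands on the bridge 36 mm from the plunger's axis on the press's -x side; 234 mm above the worktop, level with the knob's top when the plunger is down 30 mm.
- press_foot: Round rubber foot, 32 mm across, under the bridge on the plunger's lower end, sprung against it (up to 30 mm, 0.3 N per mm after 3 N of preload). Its underside is 136 mm above the worktop when up, 16 mm over the cap of a jar in the nest. Origin on the plunger's axis, 136 mm below that underside; z up.
- jar: The same spice jar; origin at the centre of its underside.
- dredger: Bystander: steel flour shaker with side handle, 109 mm tall, loose, at the back left; origin in its underside.
- cup_big: Bystander: steel prep cup, 70 mm across, 42 mm tall, loose, behind the press at the left; origin at the centre of its underside.
- cup_small: Bystander: steel prep cup, 60 mm across, 36 mm tall, loose, right of the press; origin at the centre of its underside.
There are look-alikes about, which are no part of the job. What is meant by the jar is not purple, and is the larger of those in its own colour.

How it is judged:
On the way, in this order (a step that is already met when the one before it is completed fails the run):
1. the jar stands upright in the nest (horizontal distance between jar_mid and press_nest below 0.007 m and z of jar_mid in the frame of press_nest between 0.044 and 0.052 m and angle between jar_mid's own z axis and vertical below 0.12 rad), for 0.2 s.
2. the carriage is fully home with the jar still in its nest and the plunger still up (all of step 1 and value of joint press_carriage above 0.129 m and value of joint press_plunger below 0.01 m), for 0.2 s.
At the end, for the whole second after the job is handed in: Jar upright in the nest (7 mm off centre, 4 mm in height, 0.12 rad at most), not held by the fingers; carriage home (over 0.129 m); plunger still held 24 to 36 mm down (knob level with the gauge pin within 6 mm), the foot pressing on the cap with 3 to 20 N (all of step 1 and value of joint press_carriage above 0.129 m and value of joint press_plunger between 0.024 and 0.036 m and contact force between press_foot and jar between 3 and 20 N and contact force between the fingers and jar below 0.1 N); the arm keeps its last pose, push and grip.
It fails at once if a bystander (flour shaker or a steel cup) is moved by more than 30 mm (distance of any of dredger, cup_big, cup_small from where it was at the start of the episode above 0.03 m).
It also fails if it takes over 54 s, if anything falls off the work surface, if the arm or the gripper's body presses on something with over 40 N, if the wrist force passes 120 N, or if a joint passes its speed limit or range.

### The arm

A 6-joint arm with a two-finger parallel gripper is mounted at the origin on a cart in front of the work surface, level with it; the furniture and walls round the work are solid. World frame = base frame: x ahead of the robot, y to its left, z up, the work surface at z = 0. Lengths are in m, angles in rad, forces in N, time in s.
With the tool pointing down it reaches from about 0.4 to 0.825 m from the base axis. Payload 7 kg.
Tool frame: the origin (TCP) lies at the centre of the arm's flange, where the gripper is bolted on; the fingertips stand 178 mm ahead of it and the grasp point (between the pads) lies 159 mm ahead of it (arm.tip_reach is the distance from the TCP to the fingertips, in m); z points along the fingers, y is the direction in which the jaws open and shut (so a half turn about z gives the same grasp; the last joint's range is limited). The gripper opens to 88 mm and grips with 3 to 60 N. Pads are 19 mm wide; open, the fingers measure 130 mm over their backs; the gripper's body (78 mm by 193 mm) begins 47 mm behind the grasp point.
Start: joints at [1.626, 0.359, 0.012, 0, -1.224, -0.288], TCP at [0.156, 0.657, 0.405] pointing down, gripper open.
Joint ranges: [-3.07, 3.07], [-1.43, 2.12], [-1.02, 1.25], [-3.03, 1.67], [-3.05, -0], [-3.03, 3.03]. Speed limits (rad/s): [2.39, 2.39, 3.01, 3.14, 3.14, 3.14].

### API

Orientations are given as [roll, pitch, yaw] about the fixed x, y, z axes, in that order (R = Rz(yaw) Ry(pitch) Rx(roll)).
In Python, from station import arm gives the robot as it stands.
- The arm moves only by the shell command python3 -m inch 'ROWS' [OPENING] [FORCE]. ROWS is JSON, a list that holds one entry, the list of rows, each a list of 6 numbers: the shift along the world's x, y, z in units of 200 mm (1.0 is 200 mm), then the turn, a rotation vector about the world's x, y, z in units of 180 degrees (1.0 is 180 degrees). A call has 1 to 8 rows; each row is the pose to reach, as a shift and turn from the pose commanded when the call began, turning the shorter way round; what a row does not reach only later rows make up. A row lasts 1/8 s, in which the tool goes at most 62.5 mm and 10.7 degrees, less where a joint would pass 70% of its speed; a pose out of reach is approached as far as the arm can. A call with a number of a shift or a turn outside -1 to 1 is refused whole. A call with a gripper value outside its range is refused whole. OPENING is the finger opening in mm, from 0 to 87.6, set as the call begins (- or left out, the last holds). The fingers move at their own pace and stop on an object; FORCE is the grip in N (left out, the last holds). Time passes only in rows, so rows that repeat a pose let the fingers close. It gives the time, the measured TCP pose, the force and the opening at its end, in the units of the state.
- arm.get_state(): the state, without advancing time (a new reading comes with each control period).
- arm.grab_frame(name): name is "scene" or "top"; returns the picture (384x512x3 uint8, blue, green, red); there is no depth.
- arm.camera_params(name): a dict with "vertical_fov" (degrees; the focal length in pixels is half the picture's height over the tangent of half this angle, whatever the lens; pixels are square), "cx", "cy" (the principal point, pixels), "k1" (the pictures are not rectified: a ray, as slopes to the right and down, at radius r is drawn at 1 + k1 r^2 times it, then the intrinsics apply), "pose" (4x4, takes a point from camera to world coordinates). Camera axes: x right, y down, z forward; pixel columns grow to the right and rows downward; lengths in m; the calibration is good to about 2 mm. A picture is of the moment at which its call begins. camera_params takes no time and is no camera call.
- arm.job_done(): hands the job in, once; it reports no verdict.
Trained networks look in the newest picture that a camera, given by its name, has taken for a name from the list of things; names that differ only in an ending like _2 or _b are one class to them, and where a whole thing is asked for, a point or a joint stands for the part that bears it (a point fixed in the world has none). Each returns a list of dicts, best first, with "score" (0 to 1); they miss things now and then, are a little off and sometimes report something else, mostly with a low value. They report only what shows in the picture. A call takes as long as a camera call. They do not tell look-alikes from the thing itself.
- arm.search_frame(target, camera): "box" ([left, top, right, bottom] in pixels, round what is visible of it).
- arm.regions_of(target, camera): "region" (384x512 bool, what is visible of it) and "box" ([left, top, right, bottom] in pixels, round what is visible of it).
The state is a dict: "t": time; "q": joint angles; "qd": joint speeds; "joint_efforts": joint torques, N m; "eef_pos": TCP position; "ee_rot": TCP orientation; "force": force on the tool from outside, world axes, zero at the start; "moment": the same for the moment, N m; "width": finger opening in m.
Only numpy, scipy, OpenCV 4.12 (cv2) and the standard library are available. Lean on these libraries where they do the work, as an engineer would, in place of code of your own. Each camera call takes 0.05 s, during which the arm holds its last target.

## Working session

There is one attempt and no reset: what is moved stays moved. The work goes in short steps, Python scripts to look and compute and a shell command to move; the robot and the scene stay as the last step left them, time stands still between calls to the robot, and variables do not carry over. Pictures are saved under pics/ and viewed, and the job is handed in when it is done.

```bash
ls; mkdir -p pics; python3 - <<'E'
from station import arm
import cv2
for n in ("scene","top"):
    cv2.imwrite(f"pics/{n}0.png",arm.grab_frame(n))
    p=arm.camera_params(n);print(n,p)
print(arm.get_state(), arm.tip_reach)
E
```

```text
pics
scene {'vertical_fov': 52.37744846112308, 'cx': 254.86777127173312, 'cy': 194.50883198234396, 'k1': -0.053903552429360145, 'pose': array([[ 0.75134458, -0.33272944,  0.56988809, -0.08733312],
       [-0.65955117, -0.35014698,  0.66512355, -0.75667792],
       [-0.02176159, -0.87560734, -0.48253314,  0.73326455],
       [ 0.        ,  0.        ,  0.        ,  1.        ]])}
top {'vertical_fov': 52.71364261414716, 'cx': 255.02072598108523, 'cy': 187.73723039661056, 'k1': -0.10474016264093111, 'pose': array([[-0.33214387, -0.80636345,  0.4893449 , -0.10063305],
       [-0.94319768,  0.27972986, -0.17924657,  0.28064539],
       [ 0.00765351, -0.52108462, -0.8534707 ,  1.37602074],
       [ 0.        ,  0.        ,  0.        ,  1.        ]])}
{'t': 0.1, 'q': array([ 1.62610027e+00,  3.59334385e-01,  1.11889750e-02, -2.92384596e-04,
       -1.22411588e+00, -2.88117762e-01]), 'qd': array([-0.0006139 , -0.00189039,  0.00309307,  0.00171213,  0.00068883,
        0.00123654]), 'joint_efforts': array([-1.70995179e-03, -5.84169459e+01,  2.93752652e+01,  7.01556846e+00,
        1.01384497e-02, -5.04920411e-05]), 'eef_pos': array([0.15568686, 0.65663822, 0.40382348]), 'ee_rot': array([ 3.14010997e+00, -1.52755034e-04, -2.32913251e-01]), 'force': array([-0.13450924, -0.31990037, -0.00053064]), 'moment': array([-0.01264936,  0.00069939, -0.03083251]), 'width': 0.0877526274429715} 0.1781
```

View pics/scene0.png

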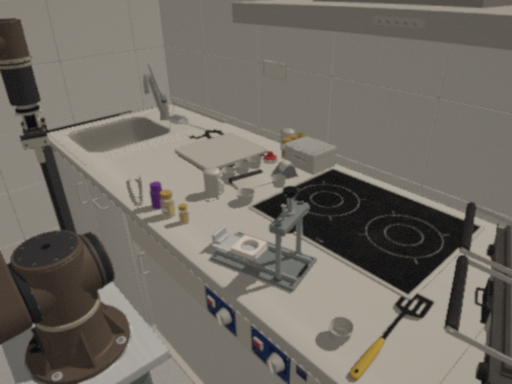

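View pics/top0.png

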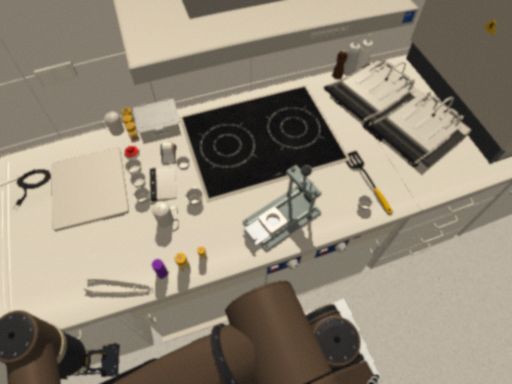

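The scene view shows the press near (265,240), with the nest at (248,247). It also shows three jars: purple at (156,195), yellow large at (168,203) and yellow small at (184,214). In the top view the large yellow jar is at about (182,260). Next I'll run the networks on these.

```bash
cat > h.py <<'E'
import numpy as np, cv2
from scipy.optimize import least_squares
from station import arm
def cam(n):
    p=arm.camera_params(n); f=192/np.tan(np.radians(p['vertical_fov']/2))
    return f,p['cx'],p['cy'],p['k1'],np.array(p['pose'])
def proj(n,P):
    f,cx,cy,k,T=cam(n); P=np.atleast_2d(P)
    c=(P-T[:3,3])@T[:3,:3]; s=c[:,:2]/c[:,2:]; r2=(s**2).sum(1,keepdims=True)
    return s*(1+k*r2)*f+[cx,cy]
def ray(n,uv):
    f,cx,cy,k,T=cam(n); d=(np.array(uv,float)-[cx,cy])/f; s=d.copy()
    for _ in range(30): s=d/(1+k*(s@s))
    return T[:3,3],T[:3,:3]@np.array([s[0],s[1],1])
def atz(n,uv,z):
    o,d=ray(n,uv); return o+d*(z-o[2])/d[2]
def tri(uvs):
    A=[];b=[]
    for n,uv in uvs.items():
        o,d=ray(n,uv); d=d/np.linalg.norm(d); M=np.eye(3)-np.outer(d,d); A.append(M); b.append(M@o)
    x,*_=np.linalg.lstsq(np.vstack(A),np.hstack(b),rcond=None); return x
E
python3 - <<'E'
from h import *
np.set_printoptions(precision=4,suppress=True)
for n in ("scene","top"):
    for t in ("jar","press_nest","press_plate","press_knob_top","press_gauge_top","press","dredger","cup_big","cup_small"):
        r=arm.search_frame(t,n)
        print(n,t,[(np.round(d['box'],1).tolist(),round(d['score'],2)) for d in r[:4]])
    im=cv2.imread(f"pics/{n}0.png")
    x0,y0=((110,160) if n=="scene" else (140,150))
    cv2.imwrite(f"pics/{n}0z.png",cv2.resize(im[y0:y0+135,x0:x0+200],None,fx=4,fy=4,interpolation=cv2.INTER_CUBIC))
E
```

```text
scene jar [([161.4, 190.7, 176.0, 219.2], 0.77), ([146.5, 180.8, 162.1, 211.6], 0.7), ([179.4, 203.5, 186.1, 223.5], 0.65)]
scene press_nest [([211.7, 225.7, 265.1, 263.5], 0.96), ([208.0, 182.3, 315.9, 291.9], 0.16)]
scene press_plate [([211.2, 225.4, 266.0, 260.6], 0.77)]
scene press_knob_top [([278.8, 185.5, 296.1, 229.3], 0.61), ([211.3, 186.5, 317.9, 289.2], 0.58), ([327.9, 320.2, 351.2, 344.9], 0.56)]
scene press_gauge_top [([206.7, 182.3, 316.1, 292.2], 0.68)]
scene press [([207.8, 184.4, 316.7, 292.6], 0.56)]
scene dredger [([201.4, 171.3, 224.3, 196.4], 0.96)]
scene cup_big [([237.3, 190.2, 251.6, 204.4], 0.74)]
scene cup_small [([326.4, 318.0, 353.4, 345.6], 0.6), ([163.8, 185.6, 177.9, 219.1], 0.38)]
top jar [([174.7, 253.6, 189.9, 274.4], 0.79), ([149.1, 260.9, 168.6, 279.7], 0.49)]
top press_nest [([242.3, 206.8, 287.5, 246.0], 0.93)]
top press_plate [([244.1, 206.1, 287.3, 244.1], 0.86)]
top press_knob_top [([299.8, 168.7, 310.9, 180.9], 0.65)]
top press_gauge_top [([241.4, 167.1, 320.3, 250.6], 0.95)]
top press [([241.0, 166.2, 320.4, 249.5], 0.55), ([148.8, 202.9, 175.3, 225.8], 0.35)]
top dredger [([153.3, 203.1, 176.0, 228.2], 0.83)]
top cup_big [([182.4, 189.3, 204.1, 207.7], 0.8)]
top cup_small [([360.5, 195.4, 371.5, 212.0], 0.6)]
```

View pics/scene0z.png

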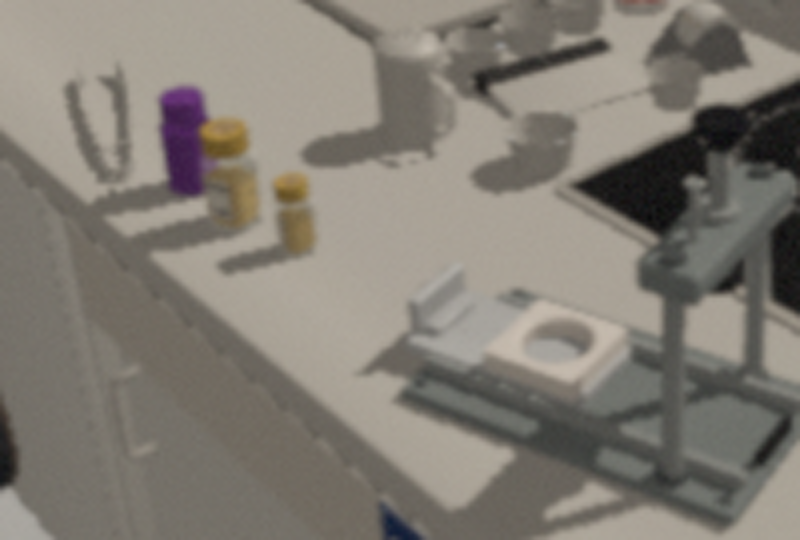

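View pics/top0z.png

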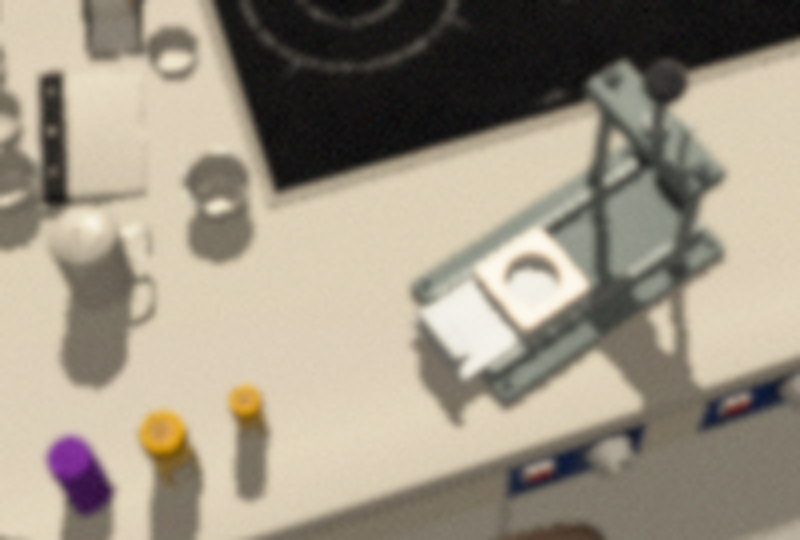

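```bash
python3 - <<'E'
from h import *
np.set_printoptions(precision=4,suppress=True)
S=lambda u,v:((u+.5)/4-.5+110,(v+.5)/4-.5+160); T=lambda u,v:((u+.5)/4-.5+140,(v+.5)/4-.5+150)
print("jar cap", tri({"scene":S(225,130),"top":T(164,431)}), atz("scene",S(225,130),.092),atz("top",T(164,431),.092))
print("small cap", tri({"scene":S(292,184),"top":T(246,402)}))
print("nest",tri({"scene":S(561,343),"top":T(533,278)}),atz("scene",S(561,343),.04),atz("top",T(533,278),.04))
print("knob",tri({"scene":S(723,118),"top":T(666,78)}),atz("scene",S(723,118),.264),atz("top",T(666,78),.264))
for n,p in(("scene",S(402,397)),("scene",S(728,525)),("top",T(505,404)),("top",T(416,290)),("top",T(720,246))): print(n,atz(n,p,.012))
E
```

```text
jar cap [0.4531 0.3529 0.0922] [0.4561 0.3543 0.092 ] [0.4507 0.3534 0.092 ]
small cap [0.4694 0.2769 0.0632]
nest [ 0.5154 -0.0205  0.0334] [ 0.5134 -0.0269  0.04  ] [ 0.5091 -0.0179  0.04  ]
knob [ 0.5532 -0.1477  0.2612] [ 0.5512 -0.1508  0.264 ] [ 0.5502 -0.1459  0.264 ]
scene [0.4075 0.0319 0.012 ]
scene [ 0.4868 -0.2262  0.012 ]
top [0.4065 0.0477 0.012 ]
top [0.5473 0.0887 0.012 ]
top [ 0.4935 -0.2134  0.012 ]
```

```bash
cat > fit.py <<'E'
from h import *
np.set_printoptions(precision=4,suppress=True)
def R(a): return np.array([[np.cos(a),-np.sin(a)],[np.sin(a),np.cos(a)]])
def W(p,L):
    L=np.atleast_2d(np.array(L,float)); o=L.copy(); o[:,:2]=L[:,:2]@R(p[2]).T+p[:2]; return o
def circ(c,r,n=40):
    a=np.linspace(0,2*np.pi,n); return np.c_[c[0]+r*np.cos(a),c[1]+r*np.sin(a),np.full(n,c[2])]
def sq(x0,x1,y0,y1,z): 
    return np.array([[x0,y0,z],[x1,y0,z],[x1,y1,z],[x0,y1,z],[x0,y0,z]])
def lines(c):
    n=.05-c
    return [sq(-.078,.078,-.14,.14,.012),circ((0,n,.04),.027),sq(-.039,.039,n-.039,n+.039,.04),
      sq(-.032,.032,n+.105,n+.115,.056),circ((0,-.085,.264),.02),circ((-.036,-.085,.234),.006),sq(-.075,.075,-.108,-.062,.19)]
def overlay(n,src,out,p,c,x0,y0,w,h,s,extra=[]):
    im=cv2.imread(src)[y0:y0+h,x0:x0+w]; im=cv2.resize(im,None,fx=s,fy=s,interpolation=cv2.INTER_CUBIC)
    L=[W(p,l) for l in lines(c)] if p is not None else []
    for l in L+extra:
        q=(proj(n,l)-[x0,y0]+.5)*s-.5
        cv2.polylines(im,[np.round(q*8).astype(int)],False,(0,0,255),1,cv2.LINE_AA,3)
    cv2.imwrite(out,im)
E
python3 - <<'E'
from fit import *
S=lambda u,v:((u+.5)/4-.5+110,(v+.5)/4-.5+160); T=lambda u,v:((u+.5)/4-.5+140,(v+.5)/4-.5+150)
obs=[("scene",S(561,343),'n'),("top",T(533,278),'n'),("scene",S(723,118),(0,-.085,.264)),("top",T(666,78),(0,-.085,.264)),
("scene",S(402,397),(-.078,.14,.012)),("top",T(505,404),(-.078,.14,.012)),("top",T(416,290),(.078,.14,.012)),
("scene",S(728,525),(-.078,-.14,.012)),("top",T(720,246),(-.078,-.14,.012))]
def res(p):
    r=[]
    for n,uv,l in obs:
        l=(0,.05-p[3],.04) if l=='n' else l
        r+=list((proj(n,W(p,l))[0]-uv))
    return np.array(r)
o=least_squares(res,[.53,-.07,.29,.01],loss='soft_l1'); print(o.x,res(o.x).reshape(-1,2))
p=o.x
np.save("p.npy",p)
overlay("scene","pics/scene0.png","pics/s1.png",p,p[3],205,180,115,115,5)
overlay("top","pics/top0.png","pics/t1.png",p,p[3],235,160,95,95,6)
E
```

```text
[ 0.5239 -0.067   0.3054  0.0046] [[-1.5141 -0.0204]
 [ 1.3118 -0.6761]
 [-1.268  -0.1391]
 [ 0.6714  0.0139]
 [-2.2194 -1.7008]
 [ 1.0721 -0.5779]
 [-1.0206 -1.8239]
 [ 0.6583 -1.2602]
 [ 2.6125 -0.362 ]]
```

View pics/s1.png

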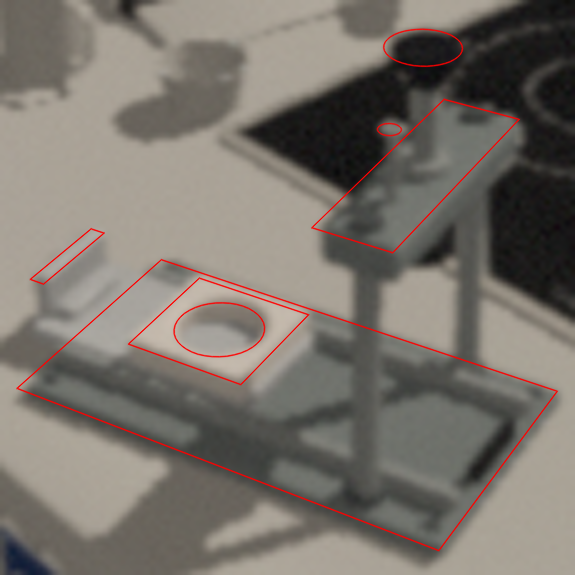

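View pics/t1.png

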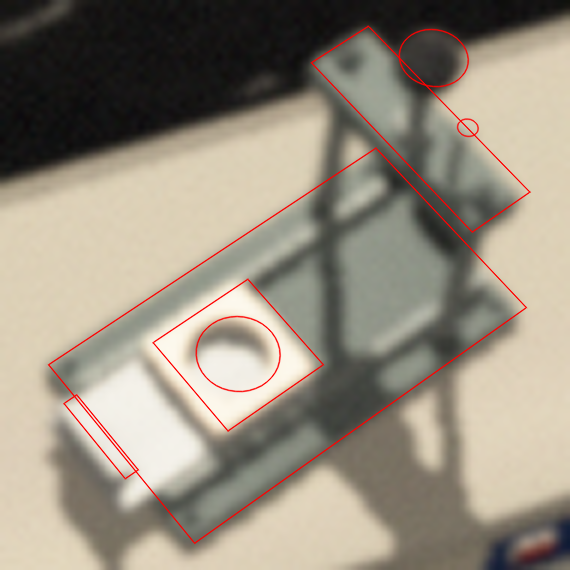

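```bash
cat > ef.py <<'E'
from fit import *
from scipy.optimize import minimize
from scipy.ndimage import map_coordinates
def dens(l,n=60):
    d=np.r_[0,np.cumsum(np.linalg.norm(np.diff(l,axis=0),axis=1))]; t=np.linspace(0,d[-1],n)
    return np.c_[[np.interp(t,d,l[:,i]) for i in range(3)]].T
def grad(im,s):
    g=[cv2.GaussianBlur(im[...,k].astype(np.float32),(0,0),s) for k in range(3)]
    return [np.stack([cv2.Sobel(a,cv2.CV_32F,1,0,scale=.125),cv2.Sobel(a,cv2.CV_32F,0,1,scale=.125)]) for a in g]
def score(n,G,L,off=(0,0)):
    tot=0
    for l in L:
        q=proj(n,dens(l))+off; t=np.gradient(q,axis=0); t/=np.linalg.norm(t,axis=1,keepdims=True)+1e-9
        nn=np.c_[-t[:,1],t[:,0]]
        v=0
        for g in G:
            gx=map_coordinates(g[0],[q[:,1],q[:,0]],order=1);gy=map_coordinates(g[1],[q[:,1],q[:,0]],order=1)
            v=v+np.abs(gx*nn[:,0]+gy*nn[:,1])
        tot+=np.mean(np.minimum(v,40))
    return tot
E
python3 - <<'E'
from ef import *
ims={n:cv2.imread(f"pics/{n}0.png") for n in("scene","top")}
p0=np.load("p.npy")
sc=np.array([.01,.01,.05,.01])
for n in ims:
    x=p0.copy()
    for s in (2.,1.3,.8):
        G=grad(ims[n],s)
        f=lambda z:-score(n,G,[W(z,l) for l in lines(z[3])])
        o=minimize(f,x,method='Nelder-Mead',options=dict(initial_simplex=np.vstack([x]+[x+sc*e*(s/2) for e in np.eye(4)]),maxiter=600)); x=o.x
    print(n,x,o.fun)
    args=(205,180,115,115,5) if n=="scene" else (235,160,95,95,6)
    overlay(n,f"pics/{n}0.png",f"pics/{n}2.png",x,x[3],*args)
# joint with offsets
G={n:grad(ims[n],1.) for n in ims}
def f(z):
    L=[W(z,l) for l in lines(z[3])]
    return -sum(score(n,G[n],L,z[4+2*i:6+2*i]) for i,n in enumerate(ims))+.3*np.sum(z[4:]**2)
x=np.r_[p0,1.5,1,-1,1]
s8=np.r_[sc,2,2,2,2]
for k in range(3):
    o=minimize(f,x,method='Nelder-Mead',options=dict(initial_simplex=np.vstack([x]+[x+s8*e*.5 for e in np.eye(8)]),maxiter=3000,maxfev=3000));x=o.x
    print(x,o.fun)
np.save("p8.npy",x)
E
```

```text
scene [ 0.5232 -0.0684  0.3389  0.0037] -173.88466185463258Traceback (most recent call last):
  File "<stdin>", line 10, in <module>
    res = _minimize_neldermead(fun, x0, args, callback, bounds=bounds,
                               **options)
    fxr = func(xr)
    fx = function(np.copy(x), *(wrapper_args + args))
  File "<stdin>", line 9, in <lambda>
  File "ef.py", line 13, in score
    q=proj(n,dens(l))+off; t=np.gradient(q,axis=0); t/=np.linalg.norm(t,axis=1,keepdims=True)+1e-9
      ~~~~^^^^^^^^^^^
  File "h.py", line 8, in proj
    f,cx,cy,k,T=cam(n); P=np.atleast_2d(P)
                ~~~^^^
  File "h.py", line 5, in cam
    p=arm.camera_params(n); f=192/np.tan(np.radians(p['vertical_fov']/2))
ValueError: time passes only in moves, steps and waits
```

View pics/scene2.png

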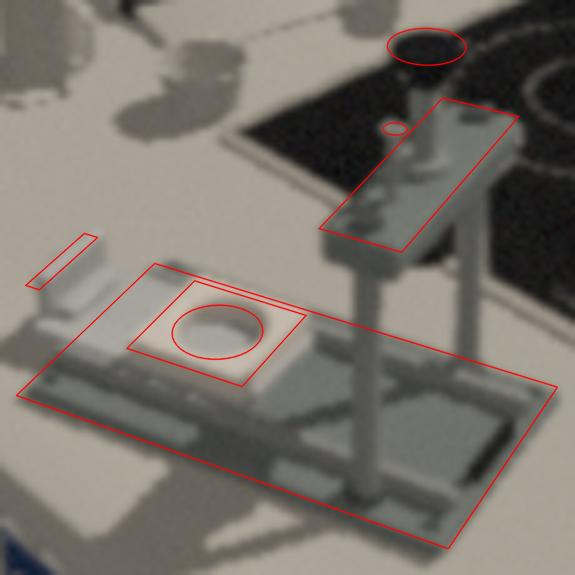

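```bash
python3 - <<'E'
import re
s=open('h.py').read().replace("def cam(n):","from functools import lru_cache\n@lru_cache(None)\ndef cam(n):"); open('h.py','w').write(s)
E
cat > run.py <<'E'
from ef import *
ims={n:cv2.imread(f"pics/{n}0.png") for n in("scene","top")}
p0=np.load("p.npy")
sc=np.array([.01,.01,.05,.01])
x=np.r_[p0,1.5,1,-1,1]
s8=np.r_[sc,2,2,2,2]
for s in (2,1.3,.9):
  G={n:grad(ims[n],s) for n in ims}
  def f(z):
    L=[W(z,l) for l in lines(z[3])]
    return -sum(score(n,G[n],L,z[4+2*i:6+2*i]) for i,n in enumerate(ims))+1.*np.sum(z[4:]**2)
  for k in range(2):
    o=minimize(f,x,method='Nelder-Mead',options=dict(initial_simplex=np.vstack([x]+[x+s8*e*.5*(-1)**k for e in np.eye(8)]),maxiter=1500,maxfev=1500));x=o.x
    print(x,o.fun)
np.save("p8.npy",x)
import fit
P=proj
for i,n in enumerate(ims):
    args=(205,180,115,115,5) if n=="scene" else (235,160,95,95,6)
    fit.proj=lambda a,b,i=i:P(a,b)+x[4+2*i:6+2*i]
    overlay(n,f"pics/{n}0.png",f"pics/{n}2.png",x,x[3],*args)
E
time python3 run.py
```

```text
[ 0.5224 -0.0672  0.3148  0.003   0.6084  0.5804 -1.116   0.4663] -298.1795043098274
[ 0.5224 -0.0672  0.3149  0.003   0.6044  0.5819 -1.1128  0.4681] -298.1795586597972
[ 0.5229 -0.0661  0.3145  0.0025  0.8602  0.2858 -0.8514  0.5238] -358.3733364769635
[ 0.5229 -0.0661  0.3145  0.0025  0.872   0.289  -0.8424  0.5157] -358.3739826502334
[ 0.525  -0.0665  0.3003  0.0011  1.183   0.0134 -0.3978  1.1467] -390.3029402496516
[ 0.525  -0.0665  0.3003  0.0011  1.2013  0.0133 -0.3972  1.1449] -390.30505180096304
real	0m43.245s
user	0m43.292s
sys	0m0.178s
```

View pics/scene2.png

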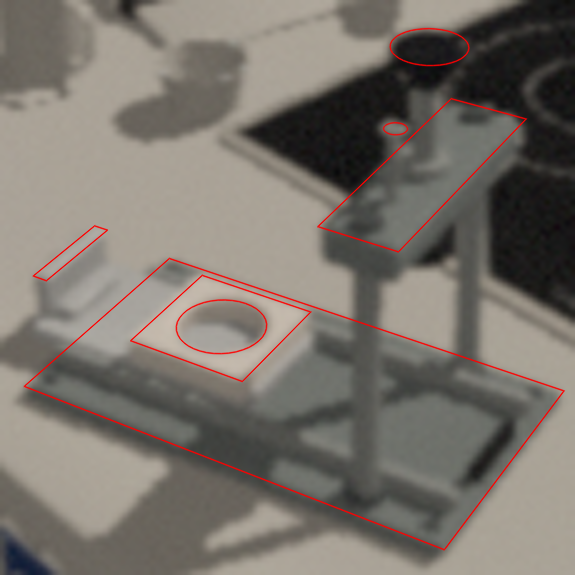

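View pics/top2.png

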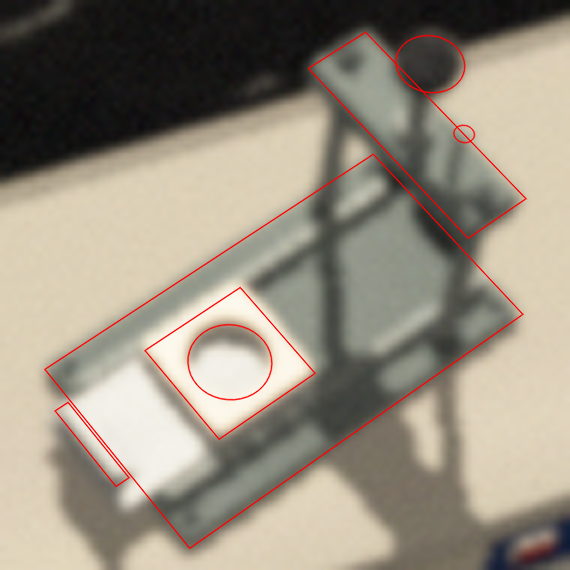

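```bash
python3 - <<'E'
from fit import *
for n,x0,y0 in (("scene",135,170),("top",135,235)):
    im=cv2.imread(f"pics/{n}0.png")[y0:y0+60,x0:x0+80]
    im=cv2.resize(im,None,fx=10,fy=10,interpolation=cv2.INTER_CUBIC)
    P=[((.4531,.3529,.096),.021)]
    for (a,b,z),r in P:
        for zz in (z,z-.02,0.):
            q=(proj(n,circ((a,b,zz),r))-[x0,y0]+.5)*10-.5
            cv2.polylines(im,[np.round(q*8).astype(int)],False,(0,0,255),1,cv2.LINE_AA,3)
    cv2.imwrite(f"pics/{n}_jar.png",im)
E
```

```text
(no output)
```

View pics/scene_jar.png

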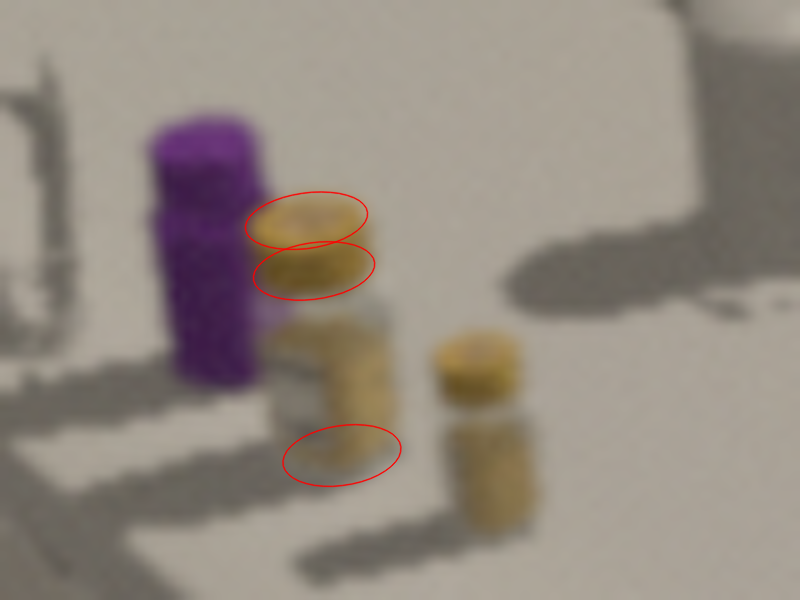

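View pics/top_jar.png

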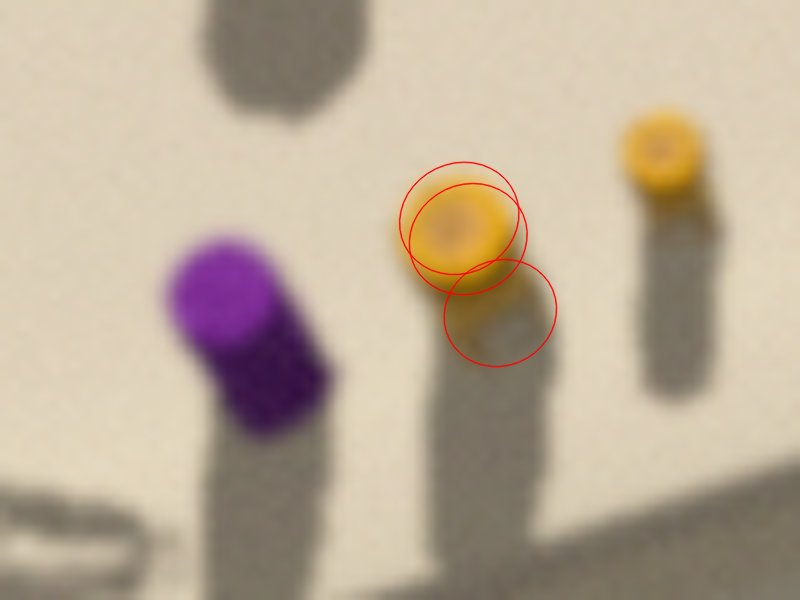

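```bash
python3 -m inch '[[[0.19,-0.19,0,0,0,-0.045],[0.38,-0.38,0,0,0,-0.09],[0.57,-0.57,0,0,0,-0.135],[0.75,-0.76,0,0,0,-0.165],[0.75,-0.76,0,0,0,-0.165]]]' 87.6; python3 -m inch '[[[0.18,-0.19,-0.05,0,0,-0.045],[0.36,-0.38,-0.1,0,0,-0.09],[0.54,-0.57,-0.15,0,0,-0.135],[0.72,-0.76,-0.2,0,0,-0.165],[0.72,-0.76,-0.3,0,0,-0.165],[0.72,-0.76,-0.3,0,0,-0.165]]]'
python3 - <<'E'
from fit import *
for n in ("scene","top"):
    cv2.imwrite(f"pics/{n}3.png",arm.grab_frame(n))
s=arm.get_state();print(s['eef_pos'],s['ee_rot'],s['t'],s['force'])
for n,x0,y0 in (("scene",110,110),("top",125,205)):
    im=cv2.imread(f"pics/{n}3.png")[y0:y0+120,x0:x0+130]
    cv2.imwrite(f"pics/{n}3z.png",cv2.resize(im,None,fx=5,fy=5,interpolation=cv2.INTER_CUBIC))
E
```

```text
t: 1.62
eef_pos: [0.3077, 0.5023, 0.4053]
ee_rot: [-3.141, 0.0, -0.756]
force: [-0.6, -0.4, 1.1]
width: 0.0877
t: 2.38
eef_pos: [0.4497, 0.3524, 0.3434]
ee_rot: [3.139, -0.001, -1.27]
force: [-0.2, 0.5, 0.9]
width: 0.0877
[0.4496 0.3535 0.3451] [-3.1413 -0.0001 -1.2682] 2.475 [ 0.7678  0.4585 -0.0254]
```

View pics/scene3z.png

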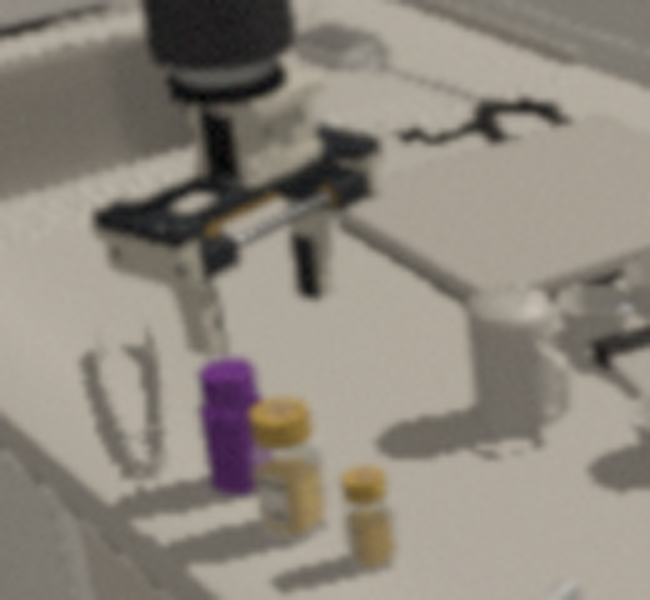

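View pics/top3z.png

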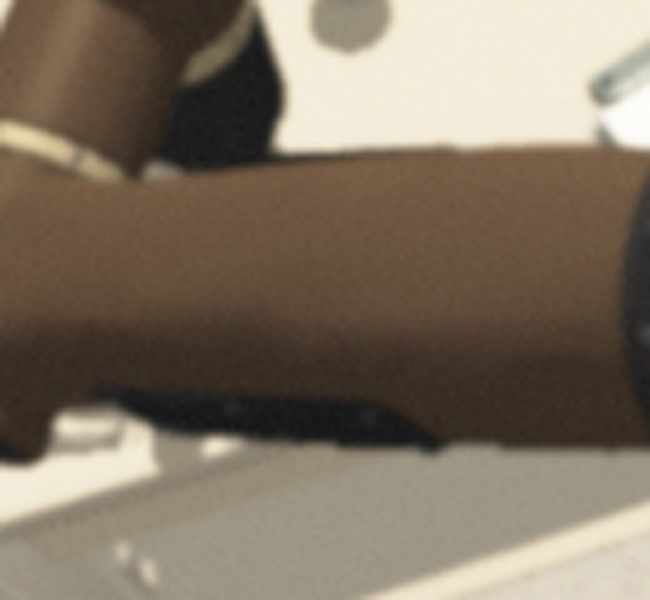

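```bash
cat > ov.py <<'E'
from fit import *
from scipy.spatial.transform import Rotation as Ro
def ov(n,src,out,x0,y0,w,h,s,off=(0,0),extra=[],grip=True):
    st=arm.get_state(); p=st['eef_pos'];M=Ro.from_euler('xyz',st['ee_rot']).as_matrix()
    im=cv2.imread(src)[y0:y0+h,x0:x0+w]; im=cv2.resize(im,None,fx=s,fy=s,interpolation=cv2.INTER_CUBIC)
    L=list(extra); hw=st['width']/2
    if grip:
      for sg in(1,-1):
        for z in (.178,.140):
          L.append(p+np.array([[-.0095,sg*hw,z],[.0095,sg*hw,z],[.0095,sg*(hw+.012),z],[-.0095,sg*(hw+.012),z],[-.0095,sg*hw,z]])@M.T)
    for l in L:
        q=(proj(n,l)+off-[x0,y0]+.5)*s-.5
        cv2.polylines(im,[np.round(q*8).astype(int)],False,(0,0,255),1,cv2.LINE_AA,3)
    cv2.imwrite(out,im)
E
python3 - <<'E'
from ov import *
ov("scene","pics/scene3.png","pics/s4.png",130,150,60,75,8)
E
```

```text
(no output)
```

View pics/s4.png

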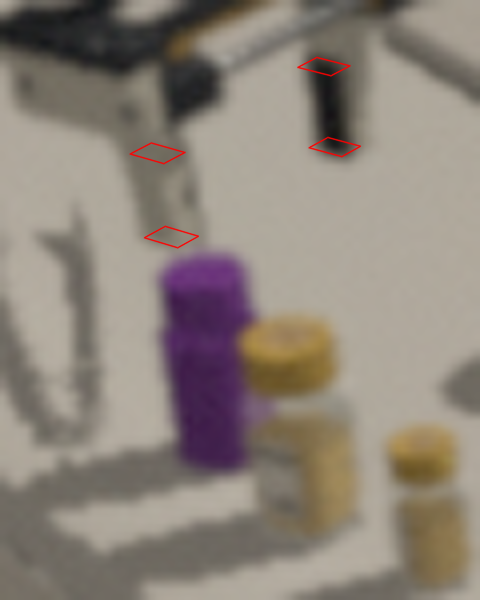

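```bash
python3 -m inch '[[[0.01,0,-0.2,0,0,0],[0.017,0,-0.4,0,0,0],[0.017,0,-0.55,0,0,0],[0.017,0,-0.655,0,0,0],[0.017,0,-0.655,0,0,0]]]' 87.6 
python3 - <<'E'
from ov import *
cv2.imwrite("pics/scene5.png",arm.grab_frame("scene"))
ov("scene","pics/scene5.png","pics/s5.png",130,150,60,75,8,(.5,.7))
E
```

```text
t: 3.1
eef_pos: [0.4526, 0.3535, 0.2131]
ee_rot: [3.14, -0.001, -1.268]
force: [-0.6, -0.3, 1.1]
width: 0.0876
```

View pics/s5.png

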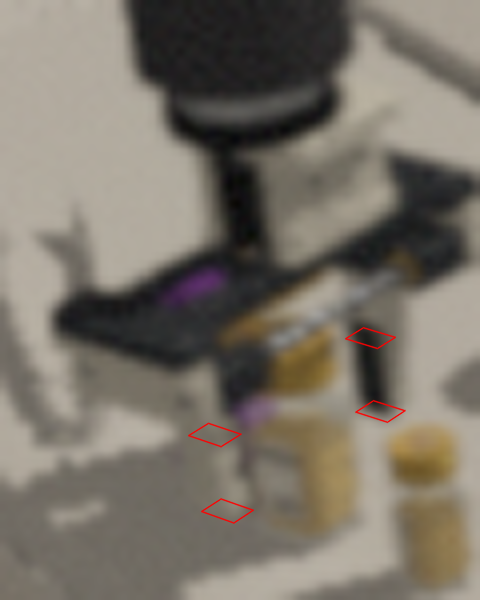

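The jar sits between the open fingers, with its cap near (170,195) in the full frame. Closing the gripper now.

```bash
python3 -m inch '[[[0,0,0,0,0,0],[0,0,0,0,0,0],[0,0,0,0,0,0],[0,0,0,0,0,0],[0,0,0,0,0,0],[0,0,0,0,0,0]]]' 25 25;  python3 -m inch '[[[0,0,0.02,0,0,0],[0,0,0.1,0,0,0],[0,0,0.3,0,0,0],[0,0,0.5,0,0,0],[0,0,0.5,0,0,0]]]' 
python3 - <<'E'
from ov import *
cv2.imwrite("pics/scene6.png",arm.grab_frame("scene"));cv2.imwrite("pics/top6.png",arm.grab_frame("top"))
ov("scene","pics/scene6.png","pics/s6.png",130,130,60,75,8,(.5,.7))
E
```

```text
t: 3.9
eef_pos: [0.4532, 0.3527, 0.2137]
ee_rot: [3.142, -0.0, -1.27]
force: [-1.2, -0.7, 0.8]
width: 0.0413
t: 4.53
eef_pos: [0.4539, 0.3536, 0.3184]
ee_rot: [-3.135, 0.004, -1.269]
force: [0.1, -0.6, -1.2]
width: 0.0416
```

View pics/s6.png

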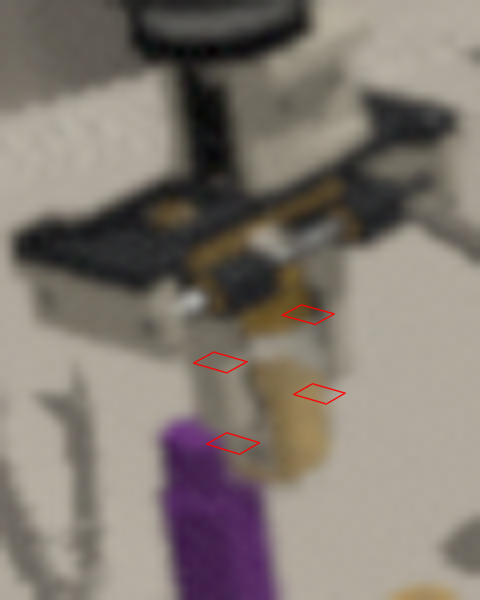

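```bash
python3 -m inch '[[[0.02,-0.15,0,0,0,0],[0.06,-0.4,0,0,0,0],[0.1,-0.65,0,0,0,0],[0.14,-0.9,0,0,0,0],[0.14,-0.95,0,0,0,0]]]'; python3 -m inch '[[[0.04,-0.25,0,0,0,0],[0.09,-0.5,0,0,0,0],[0.13,-0.75,0,0,0,0],[0.15,-0.9,0,0,0,0],[0.15,-0.92,0,0,0,0],[0.15,-0.92,0,0,0,0]]]'
python3 - <<'E'
from ov import *
cv2.imwrite("pics/scene7.png",arm.grab_frame("scene"));cv2.imwrite("pics/top7.png",arm.grab_frame("top"))
s=arm.get_state();print(s['eef_pos'],s['ee_rot'],s['width'],s['t'])
p=s['eef_pos']; 
print(atz("scene",(250.2-.5,245.7-.7),.04))
P=np.load("p8.npy")
ov("scene","pics/scene7.png","pics/s7.png",205,150,110,120,5,(.5,.7))
E
```

```text
t: 5.25
eef_pos: [0.4805, 0.1591, 0.3128]
ee_rot: [3.139, -0.001, -1.273]
force: [0.4, 0.5, -0.8]
width: 0.0414
t: 6.0
eef_pos: [0.5108, -0.0215, 0.3132]
ee_rot: [3.141, 0.0, -1.27]
force: [-1.1, -0.6, -1.5]
width: 0.0417
[ 0.511  -0.0207  0.3134] [ 3.1412  0.0001 -1.2689] 0.04134194009769506 6.1
[ 0.5143 -0.0251  0.04  ]
```

View pics/s7.png

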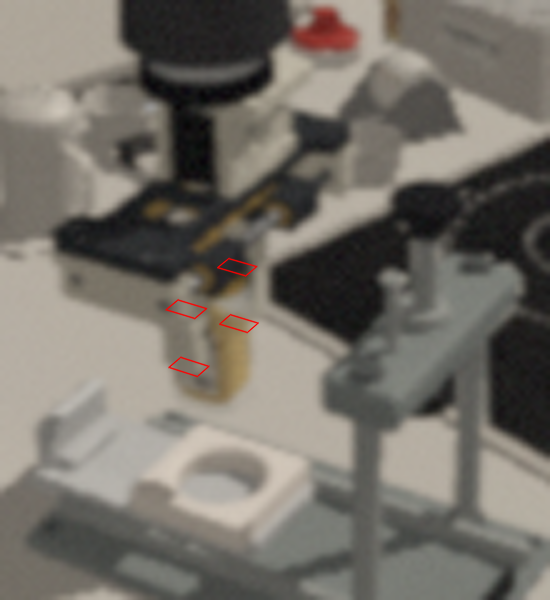

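View pics/top7.png

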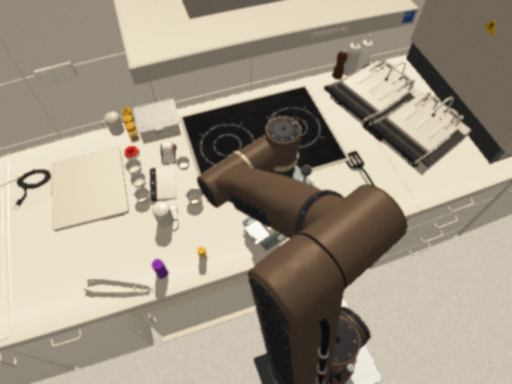

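```bash
python3 - <<'E'
from ov import *
s=arm.get_state();p=s['eef_pos']
a=1.571-1.2689
def square(z,r=.0205):
    c=np.array([[r,r],[-r,r],[-r,-r],[r,-r],[r,r]])@R(a).T+p[:2]; return np.c_[c,np.full(5,z)]
ov("scene","pics/scene7.png","pics/s8.png",225,188,60,72,8,(.5,.7),[square(p[2]-.2135),square(p[2]-.2135+.07)])
ov("scene","pics/scene7.png","pics/s8b.png",225,188,60,72,8,(.5,.7),[],False)
E
```

```text
(no output)
```

View pics/s8.png

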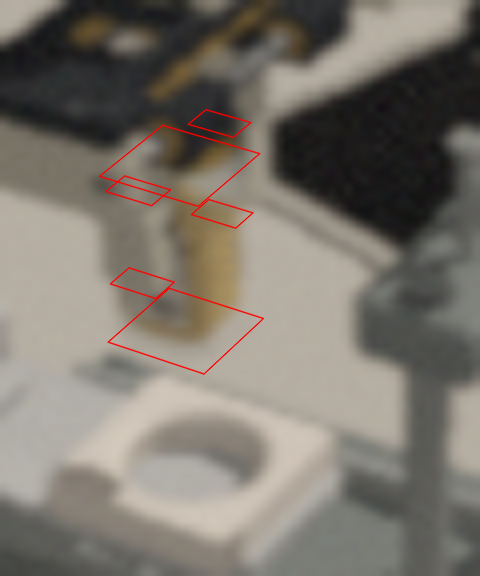

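View pics/s8b.png

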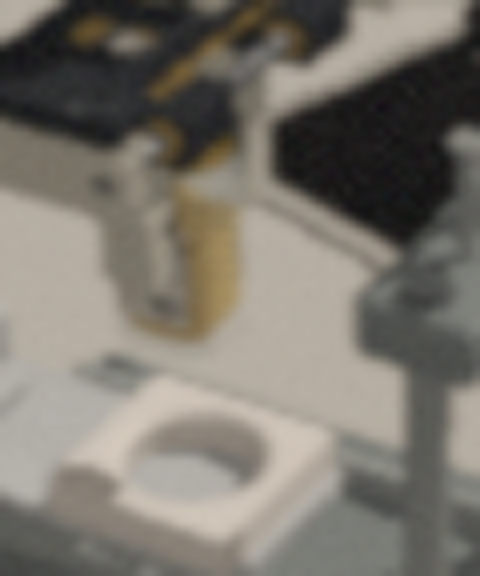

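```bash
cat > reg.py <<'E'
from ef import *
def reg(n,im,L,sig=1.0,rng=3.,name=None):
    G=grad(im,sig); g=np.arange(-rng,rng+.01,.2)
    Q=[[score(n,G,L,(a,b)) for a in g] for b in g]; Q=np.array(Q)
    j,i=np.unravel_index(Q.argmax(),Q.shape)
    o=minimize(lambda z:-score(n,G,L,z),[g[i],g[j]],method='Nelder-Mead')
    return o.x,Q.max(),Q.mean()
if __name__=="__main__":
    c=(.5105,-.0200)
    ims={n:cv2.imread(f"pics/{n}0.png") for n in("scene","top")}
    for n in ims:
      for yaw in (.28,.3,.32):
        P=(c[0],c[1],yaw)
        blk=W(P,sq(-.039,.039,-.039,.039,.04)); hole=W(P,circ((0,0,.04),.027))
        plate=W(P,sq(-.032,.032,.105,.115,.056))
        print(n,yaw,*[reg(n,ims[n],L) for L in ([blk],[hole],[blk,hole],)])
      J=[circ((.4532,.3527,.096),.021)]
      print(n,"cap",reg(n,ims[n],J),reg(n,ims[n],[circ((.4532,.3527,.0945),.0195)]))
E
python3 reg.py
```

```text
scene 0.28 (array([ 0.7974, -0.2837]), np.float64(25.963806922443457), np.float64(19.253876579443084)) (array([ 2.2331, -0.2599]), np.float64(31.869357278839882), np.float64(20.312406072227823)) (array([ 1.3746, -0.3128]), np.float64(56.55834349030715), np.float64(39.56628265167091))
scene 0.3 (array([ 0.8621, -0.263 ]), np.float64(25.817019037492503), np.float64(19.244207324341115)) (array([ 2.1336, -0.2528]), np.float64(31.873174169700455), np.float64(20.312245774549872)) (array([ 1.3997, -0.2867]), np.float64(56.50159135553614), np.float64(39.556453098890984))
scene 0.32 (array([ 0.8169, -0.2294]), np.float64(25.669307040809166), np.float64(19.216772299358915)) (array([ 2.1744, -0.2299]), np.float64(31.88578348406094), np.float64(20.311816583519494)) (array([ 1.3823, -0.2585]), np.float64(56.23989974305574), np.float64(39.52858888287842))
scene cap (array([-0.2804,  0.4619]), np.float64(31.18746102526538), np.float64(18.908018932504973)) (array([-0.4041,  0.    ]), np.float64(31.299453671442272), np.float64(19.923298672489842))
top 0.28 (array([-0.8, -0.4]), np.float64(40.0), np.f
[... 218 characters left out ...]
rray([-0.6, -0.8]), np.float64(40.0), np.float64(31.659213706635622)) (array([-0.628 , -1.1753]), np.float64(28.49017919474741), np.float64(22.6121690585411)) (array([-0.6647, -1.1384]), np.float64(68.25305472079359), np.float64(54.271382765176725))
top 0.32 (array([-0.8, -0.8]), np.float64(40.0), np.float64(31.65265341795287)) (array([-0.6271, -1.1759]), np.float64(28.476870757284278), np.float64(22.61287901423648)) (array([-0.6249, -1.1745]), np.float64(68.27817338928676), np.float64(54.26553243218935))
top cap (array([-0.6534,  1.1768]), np.float64(39.80121544715646), np.float64(25.036024491071615)) (array([-0.6839,  1.4632]), np.float64(39.79497187362787), np.float64(26.038474757165385))
```

```bash
python3 - <<'E'
from ov import *
P=(.5105,-.0200,.3005)
L=[W(P,sq(-.039,.039,-.039,.039,.04)),W(P,circ((0,0,.04),.027)),W(P,sq(-.032,.032,.105,.115,.056))]
ov("top","pics/top0.png","pics/t9.png",238,200,56,52,14,(-.6,.9),L,False)
ov("scene","pics/scene0.png","pics/s9.png",208,222,62,44,12,(.5,.7),L,False)
E
```

```text
(no output)
```

View pics/t9.png

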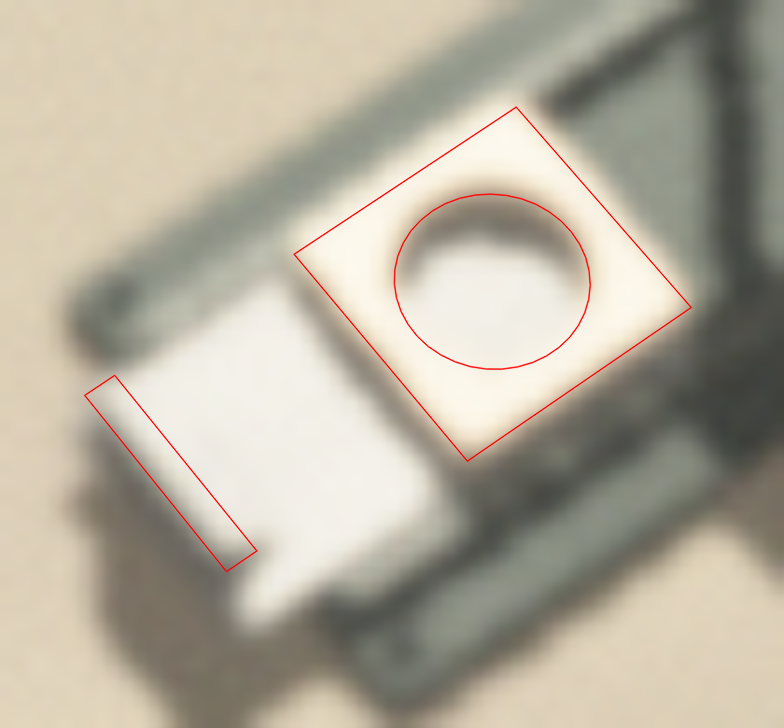

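View pics/s9.png

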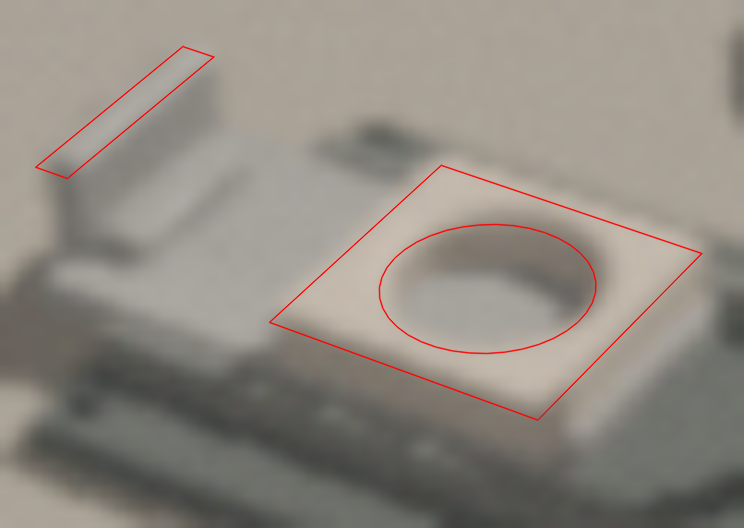

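```bash
python3 -m inch '[[[0,0,-0.12,0,0,0],[0,0,-0.24,0,0,0],[0,0,-0.28,0,0,0],[0,0,-0.28,0,0,0],[0,0,-0.28,0,0,0]]]'
python3 - <<'E'
from ov import *
cv2.imwrite("pics/scene10.png",arm.grab_frame("scene"))
s=arm.get_state();p=s['eef_pos'];print(p,s['force'])
P=(.5110,-.0210,.3005)
L=[W(P,sq(-.039,.039,-.039,.039,.04)),W(P,circ((0,0,.04),.027))]
c=circ((p[0],p[1],p[2]-.2135),.0235)
ov("scene","pics/scene10.png","pics/s10.png",215,195,62,65,10,(.9,.6),L+[c],False)
E
```

```text
t: 6.72
eef_pos: [0.5116, -0.0209, 0.2585]
ee_rot: [-3.14, -0.0, -1.269]
force: [-0.2, -0.4, -1.3]
width: 0.0416
[ 0.5115 -0.021   0.2585] [ 0.3864 -0.0144 -0.7808]
```

View pics/s10.png

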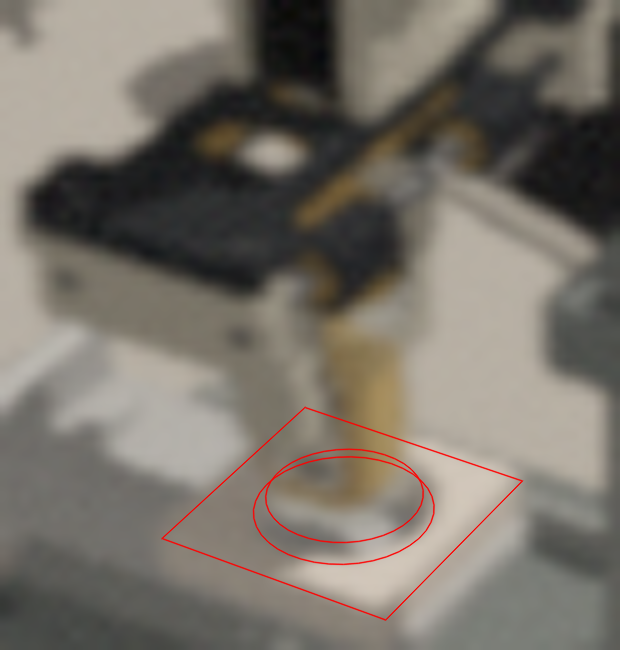

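```bash
python3 -m inch '[[[0.003,-0.005,-0.02,0,0,0],[0.003,-0.005,-0.04,0,0,0],[0.003,-0.005,-0.055,0,0,0],[0.003,-0.005,-0.07,0,0,0],[0.003,-0.005,-0.07,0,0,0]]]'
```

```text
t: 7.4
eef_pos: [0.5116, -0.0223, 0.2433]
ee_rot: [3.141, -0.0, -1.27]
force: [0.3, 0.3, -1.4]
width: 0.0412
```

```bash
python3 -m inch '[[[0,0,-0.015,0,0,0],[0,0,-0.025,0,0,0],[0,0,-0.03,0,0,0],[0,0,-0.03,0,0,0]]]'
python3 - <<'E'
from ov import *
s=arm.get_state();p=s['eef_pos'];print(p,s['force'],s['moment'])
cv2.imwrite("pics/scene11.png",arm.grab_frame("scene"))
ov("scene","pics/scene11.png","pics/s11.png",215,195,62,65,10,(.9,.6),[],False)
E
```

```text
t: 7.9
eef_pos: [0.5117, -0.0222, 0.2377]
ee_rot: [3.142, -0.0, -1.27]
force: [-0.0, -0.7, 0.5]
width: 0.0412
[ 0.5117 -0.0222  0.2377] [-0.0027 -0.6538  0.5156] [ 0.0653  0.125  -0.0317]
```

View pics/s11.png

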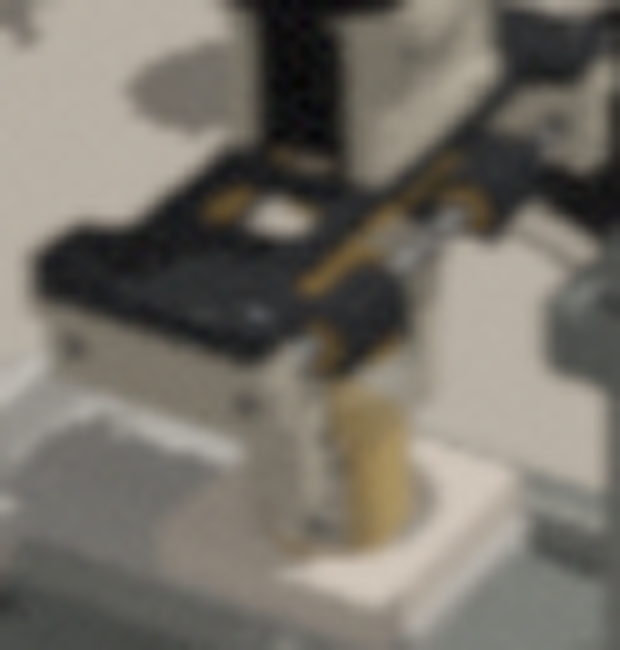

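```bash
python3 -m inch '[[[0,0,0,0,0,0],[0,0,0,0,0,0],[0,0,0,0,0,0],[0,0,0,0,0,0]]]' 75 25;  python3 -m inch '[[[0,0,0.1,0,0,0],[0,0,0.3,0,0,0],[0,0,0.55,0,0,0],[-0.07,0.24,0.6,0,0,0],[-0.14,0.48,0.6,0,0,0],[-0.21,0.72,0.6,0,0,0],[-0.28,0.92,0.6,0,0,0],[-0.28,0.92,0.6,0,0,0]]]' 
python3 - <<'E'
from ov import *
for n in ("scene","top"): cv2.imwrite(f"pics/{n}12.png",arm.grab_frame(n))
print(arm.get_state()['eef_pos'])
c=(.5117,-.0222)
P=(.5115,-.0212,.3005)
L=[W(P,sq(-.039,.039,-.039,.039,.04)),W(P,circ((0,0,.04),.027)),circ((c[0],c[1],.12),.021)]
ov("top","pics/top12.png","pics/t12.png",238,190,60,60,10,(-.6,.9),L,False)
ov("scene","pics/scene12.png","pics/s12.png",205,190,75,75,8,(.9,.6),L,True)
E
```

```text
t: 8.45
eef_pos: [0.5118, -0.0222, 0.2377]
ee_rot: [-3.142, -0.0, -1.27]
force: [0.5, 0.4, 0.3]
width: 0.0732
t: 9.45
eef_pos: [0.455, 0.1639, 0.3578]
ee_rot: [-3.141, 0.0, -1.266]
force: [0.4, 0.1, 0.6]
width: 0.0752
[0.4555 0.162  0.3576]
```

View pics/t12.png

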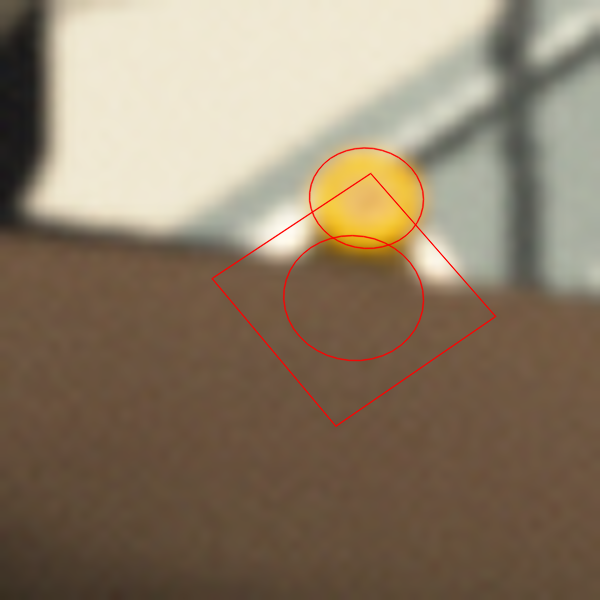

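View pics/s12.png

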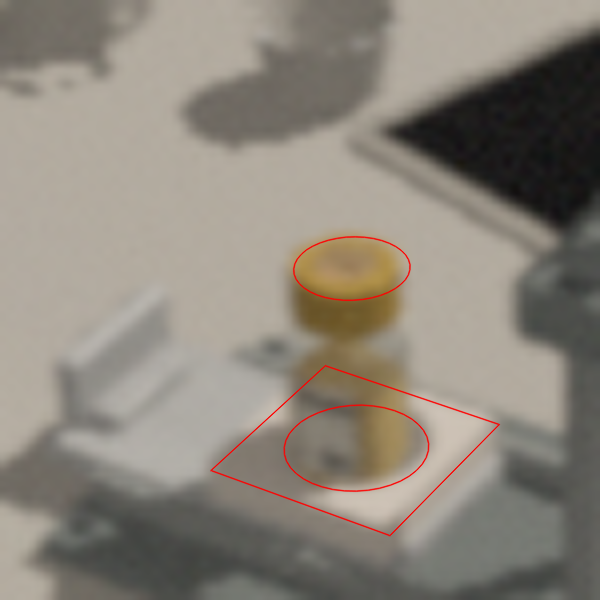

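The jar stands upright in the nest: its cap is at the predicted height in both views. Next I close the fingers and lower them beyond the push plate.

```bash
python3 -m inch '[[[0,0,-0.15,0,0,0],[0,0,-0.4,0,0,0],[0,0,-0.65,0,0,0],[0,0,-0.73,0,0,0],[0,0,-0.73,0,0,0],[0,0,-0.73,0,0,0],[0.03,-0.1,-0.73,0,0,0],[0.059,-0.19,-0.73,0,0,0]]]' 0 20
python3 - <<'E'
from ov import *
cv2.imwrite("pics/scene13.png",arm.grab_frame("scene"))
ov("scene","pics/scene13.png","pics/s13.png",185,180,100,75,8,(.7,.6),[],True)
E
```

```text
t: 10.55
eef_pos: [0.4681, 0.1235, 0.2131]
ee_rot: [-3.139, 0.001, -1.269]
force: [-0.2, -0.6, 0.9]
width: 0.0029
```

View pics/s13.png

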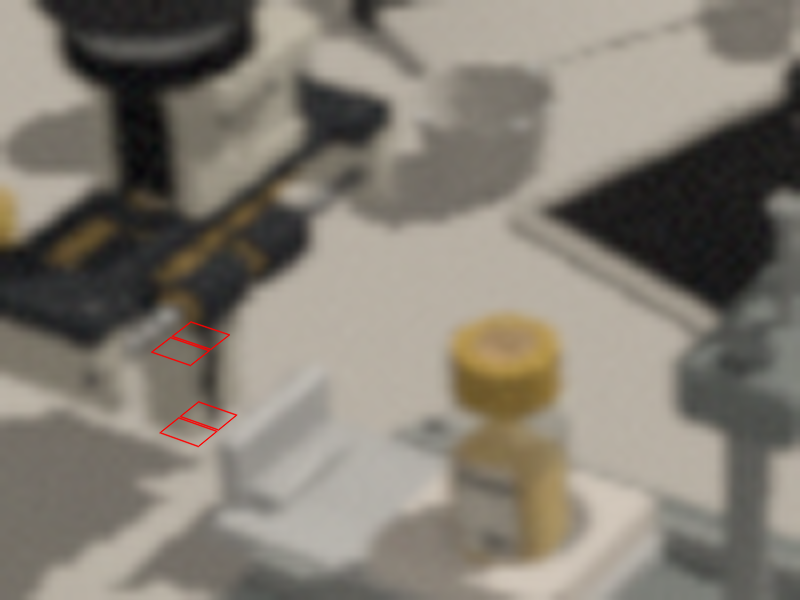

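```bash
python3 -m inch '[[[0.02,-0.065,0,0,0,0],[0.035,-0.113,0,0,0,0],[0.047,-0.152,0,0,0,0],[0.062,-0.2,0,0,0,0],[0.077,-0.248,0,0,0,0],[0.092,-0.296,0,0,0,0],[0.107,-0.344,0,0,0,0],[0.122,-0.392,0,0,0,0]]]'
python3 -m inch '[[[0.015,-0.048,0,0,0,0],[0.03,-0.096,0,0,0,0],[0.044,-0.144,0,0,0,0],[0.059,-0.192,0,0,0,0],[0.074,-0.239,0,0,0,0],[0.084,-0.272,0,0,0,0],[0.089,-0.287,0,0,0,0],[0.089,-0.287,0,0,0,0]]]'
python3 - <<'E'
from ov import *
for n in ("scene","top"): cv2.imwrite(f"pics/{n}14.png",arm.grab_frame(n))
print(arm.get_state()['eef_pos'],arm.get_state()['force'])
ov("scene","pics/scene14.png","pics/s14.png",215,170,110,120,5,(.7,.6),[],True)
E
```

```text
t: 11.6
eef_pos: [0.4922, 0.0447, 0.2117]
ee_rot: [-3.141, 0.0, -1.27]
force: [-0.6, 1.8, 1.2]
width: 0.0004
t: 12.6
eef_pos: [0.5094, -0.0124, 0.2114]
ee_rot: [3.141, -0.0, -1.27]
force: [-1.1, -0.1, 0.0]
width: 0.0005
[ 0.5094 -0.0121  0.2115] [-0.6498 -0.408   0.0508]
```

View pics/s14.png

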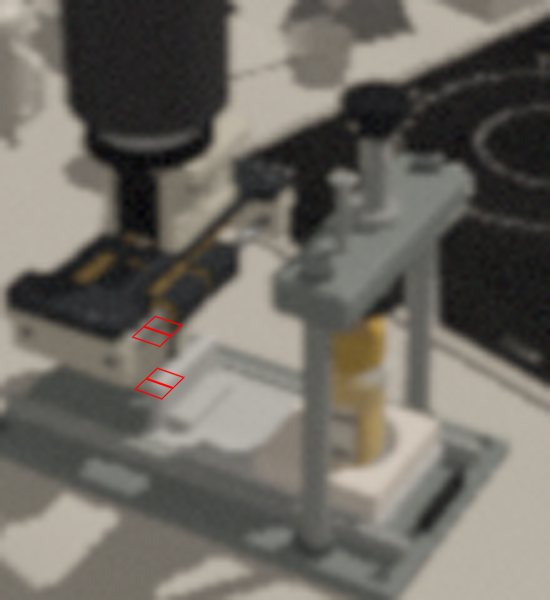

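```bash
python3 -m inch '[[[0.007,-0.024,0,0,0,0],[0.015,-0.048,0,0,0,0],[0.019,-0.062,0,0,0,0],[0.021,-0.067,0,0,0,0],[0.021,-0.067,0,0,0,0]]]'
python3 -m inch '[[[0.0015,-0.005,0,0,0,0],[0.003,-0.01,0,0,0,0],[0.003,-0.01,0,0,0,0]]]'
```

```text
t: 13.32
eef_pos: [0.5142, -0.0256, 0.2118]
ee_rot: [-3.141, -0.0, -1.269]
force: [-0.4, -0.5, -0.6]
width: 0.0002
t: 13.7
eef_pos: [0.5144, -0.0264, 0.2118]
ee_rot: [-3.141, 0.001, -1.27]
force: [-4.6, 10.0, 3.3]
width: 0.001
```

```bash
python3 -m inch '[[[0.0015,-0.005,0,0,0,0],[0.0015,-0.005,0,0,0,0],[0.0015,-0.005,0,0,0,0]]]'
python3 -m inch '[[[-0.015,0.05,0,0,0,0],[-0.06,0.2,0.05,0,0,0],[-0.06,0.2,0.3,0,0,0],[-0.06,0.2,0.6,0,0,0],[-0.06,0.2,0.9,0,0,0],[-0.06,0.2,1.0,0,0,0],[-0.06,0.2,1.0,0,0,0]]]'
python3 - <<'E'
from ov import *
for n in ("scene","top"): cv2.imwrite(f"pics/{n}15.png",arm.grab_frame(n))
print(arm.get_state()['eef_pos'],arm.get_state()['force'])
P=(.5511,-.1455,.3005)
L=[W(P,sq(-.039,.039,-.039,.039,.04)),W(P,circ((0,0,.264),.020)),W(P,circ((-.036,0,.234),.006)),W(P,circ((0,0,.12),.021)),W(P,circ((0,0,.024),.021))]
ov("scene","pics/scene15.png","pics/s15.png",215,170,110,120,5,(.9,.6),L,False)
ov("top","pics/top15.png","pics/t15.png",235,150,100,95,6,(-.6,.9),L,False)
E
```

```text
t: 14.08
eef_pos: [0.5145, -0.0266, 0.2118]
ee_rot: [-3.141, 0.002, -1.27]
force: [-7.2, 17.9, 6.3]
width: 0.0005
t: 14.95
eef_pos: [0.503, 0.0116, 0.4136]
ee_rot: [-3.137, -0.0, -1.269]
force: [0.2, -0.6, 0.1]
width: 0.0002
[0.5025 0.0115 0.411 ] [0.0991 0.357  0.208 ]
```

View pics/s15.png

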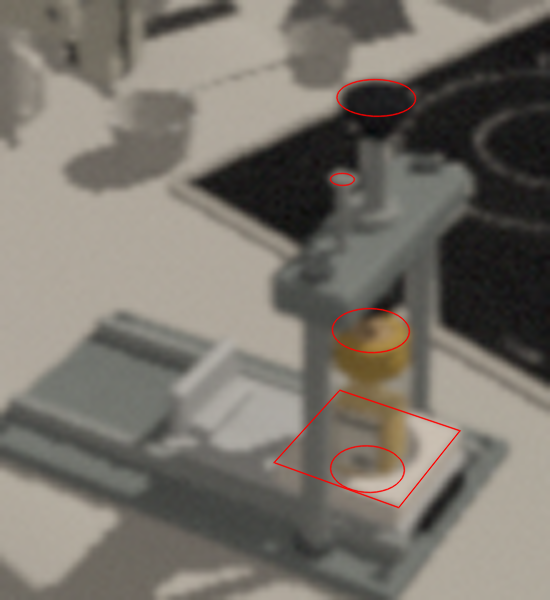

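View pics/t15.png

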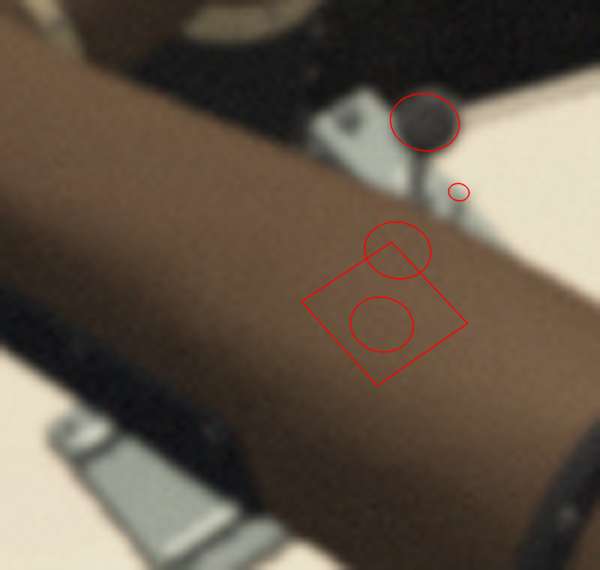

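```bash
python3 -m inch '[[[0,0,0.2,0,0,0],[0.03,-0.1,0.35,0,0,0],[0.1,-0.32,0.37,0,0,0],[0.17,-0.55,0.37,0,0,0],[0.23,-0.74,0.37,0,0,0],[0.242,-0.787,0.37,0,0,0],[0.242,-0.787,0.37,0,0,0]]]'
python3 -m inch '[[[0,0,-0.06,0,0,0],[0,0,-0.1,0,0,0],[0,0,-0.1,0,0,0]]]'
python3 - <<'E'
from ov import *
for n in ("scene","top"): cv2.imwrite(f"pics/{n}16.png",arm.grab_frame(n))
print(arm.get_state()['eef_pos'],arm.get_state()['force'])
ov("scene","pics/scene16.png","pics/s16.png",255,150,60,65,9,(.9,.6),[],True)
E
```

```text
t: 15.92
eef_pos: [0.5513, -0.1462, 0.484]
ee_rot: [3.139, 0.001, -1.271]
force: [-0.5, 1.3, -0.8]
width: 0.0005
t: 16.3
eef_pos: [0.5509, -0.1451, 0.4647]
ee_rot: [3.14, 0.001, -1.269]
force: [0.5, 1.0, 0.8]
width: 0.0002
[ 0.5512 -0.1454  0.4658] [-0.9974  0.2121 -0.2136]
```

View pics/s16.png

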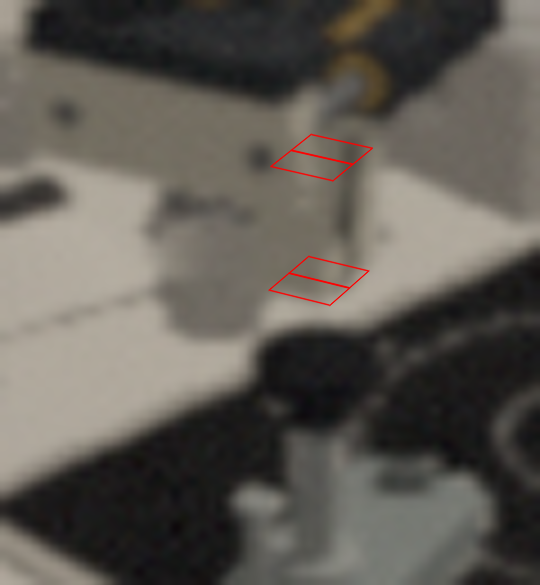

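```bash
python3 -m inch '[[[0,0,-0.06,0,0,0],[0,0,-0.11,0,0,0],[0,0,-0.14,0,0,0],[0,0,-0.14,0,0,0]]]'
python3 -m inch '[[[0,0,-0.03,0,0,0],[0,0,-0.06,0,0,0],[0,0,-0.09,0,0,0],[0,0,-0.12,0,0,0],[0,0,-0.12,0,0,0],[0,0,-0.12,0,0,0]]]'
```

```text
t: 16.9
eef_pos: [0.5512, -0.1458, 0.4373]
ee_rot: [3.141, 0.0, -1.269]
force: [-1.4, 2.9, 3.6]
width: 0.0004
t: 17.65
eef_pos: [0.5512, -0.1459, 0.4149]
ee_rot: [-3.141, -0.001, -1.269]
force: [-4.5, 2.0, 12.2]
width: 0.0004
```

```bash
python3 -m inch '[[[0,0,-0.008,0,0,0],[0,0,-0.015,0,0,0],[0,0,-0.015,0,0,0],[0,0,-0.015,0,0,0],[0,0,-0.015,0,0,0]]]'
python3 - <<'E'
from ov import *
for n in ("scene","top"): cv2.imwrite(f"pics/{n}17.png",arm.grab_frame(n))
for i in range(3):
    s=arm.get_state();print(s['eef_pos'],s['force']); arm.grab_frame("scene")
P=(.5511,-.1457,.3005)
L=[W(P,circ((0,0,.234),.020)),W(P,circ((-.036,0,.234),.006)),W(P,circ((0,0,.120),.021)),W(P,circ((0,0,.024),.021))]
ov("scene","pics/scene17.png","pics/s17.png",260,165,60,60,10,(.9,.6),L,False)
ov("scene","pics/scene17.png","pics/s17b.png",250,165,70,115,5,(.9,.6),[],False)
for n,t in (("scene","press_knob_top"),("scene","jar"),("scene","press_gauge_top"),("scene","dredger"),("scene","cup_big"),("scene","cup_small")): print(t,[(np.round(d['box'],1).tolist(),round(d['score'],2)) for d in arm.search_frame(t,n)[:3]])
E
```

```text
t: 18.27
eef_pos: [0.5512, -0.1459, 0.4121]
ee_rot: [-3.14, -0.001, -1.269]
force: [-4.2, 3.1, 12.8]
width: 0.0003
[ 0.5511 -0.1459  0.4121] [-4.7424  2.6912 12.9004]
[ 0.5512 -0.1459  0.4121] [-4.2891  2.5077 12.2431]
[ 0.5512 -0.1459  0.4121] [-3.9567  4.0905 13.199 ]
press_knob_top [([282.7, 198.2, 295.4, 236.6], 0.62)]
jar [([279.5, 239.9, 294.7, 265.7], 0.95), ([148.5, 179.8, 164.7, 212.2], 0.52), ([178.9, 201.7, 189.9, 224.9], 0.51)]
press_gauge_top [([207.4, 197.4, 314.1, 291.5], 0.68), ([236.4, 187.4, 252.4, 205.4], 0.49)]
dredger [([203.0, 171.8, 224.2, 196.8], 0.57)]
cup_big [([235.4, 188.6, 250.4, 202.9], 0.73)]
cup_small [([325.6, 320.7, 354.1, 343.9], 0.8)]
```

View pics/s17.png

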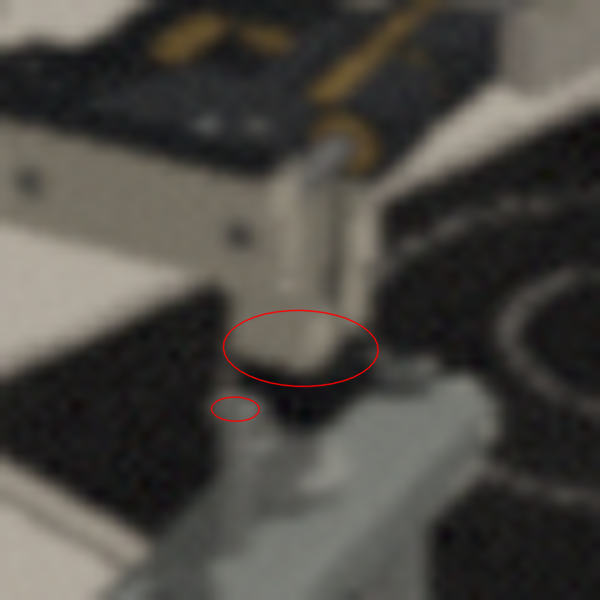

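View pics/s17b.png

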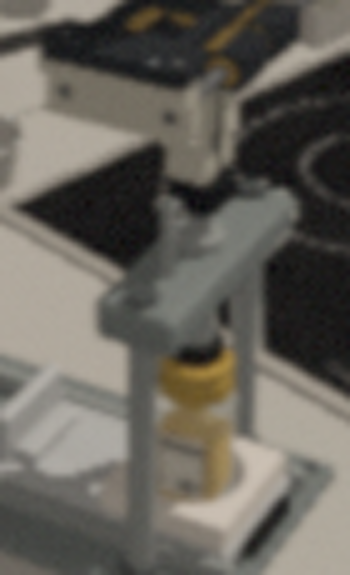

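```bash
python3 -c "
from station import arm
print(arm.job_done()); s=arm.get_state(); print(s['t'],s['eef_pos'],s['force'])"
```

```text
the job is handed in; nothing more can be done
None
the job is handed in; nothing more can be done
```

I stood the larger yellow-capped jar in the nest, pushed the carriage home, pressed the knob down about 30 mm, and handed the job in at about 18.5 s while still holding it. The hand-in gives no verdict, so the checks below are my own.

- **Jar seating:** The upward force as it touched down came at the height expected for the nest floor, 24 mm. After I let go, its cap was upright and at the right height in both camera views.
- **Carriage:** It stopped moving under a push of about 18–20 N, so I took it to be against its stop. The nest's worked-out home position agreed with the knob's axis to within about 2 mm.
- **Plunger:** The fingertips were at 234 mm, level with the gauge pin, with a steady push of about 12–13 N against the 12 N expected. In the last scene view the foot is on the cap and the knob is level with the gauge pin, within about half a pixel.
- **Bystanders:** The shaker and both cups appeared where they were at the start, within the networks' scatter of a few pixels.

**Weaker points:**
- The two cameras disagreed by up to about 2 mm on where the nest was. I used a value between them and the jar went in without catching.
- In the final pose I checked the jar only in the scene camera.
- The final push also had a sideways force of about 4–6 N.

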